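# Roll the bottle up the gutter and bar its way back

## Robot

A 6-joint arm with a two-finger parallel gripper is mounted at the origin on a cart in front of the work surface, level with it; the furniture and walls round the work are solid. World frame = base frame: x ahead of the robot, y to its left, z up, the work surface at z = 0. Lengths are in m, angles in rad, forces in N, time in s.
With the tool pointing down it reaches from about 0.225 to 0.875 m from the base axis. Payload 3.4 kg.
Tool frame: the origin (TCP) lies at the very end of the fingers, on their centre line; the grasp point (between the pads) lies 19 mm behind it (manip.hold_point_z is the distance from the TCP to the grasp point, in m); z points along the fingers, y is the line along which they close (so a half turn about z gives the same grasp; the last joint's range is limited). The gripper opens to 85 mm and grips with 20 to 120 N. Pads are 22 mm wide; open, the fingers measure 114 mm over their backs; the gripper's body (76 mm by 85 mm) begins 54 mm behind the grasp point. The pads swing forward as they close: fully open they stand 13 mm farther back than shut.
Start: joints at [1.103, 0.276, 1.505, -0, 1.361, -0.121], TCP at [0.195, 0.541, 0.231] pointing down, gripper open.
Joint ranges: [-2.89, 2.89], [-0.75, 2.08], [0.22, 2.7], [-1.18, 4.32], [0.11, 2.71], [-2.7, 2.7]. Speed limits (rad/s): [2.57, 2.57, 3.14, 3.14, 3.14, 3.14].

## Interface

Orientations are given as a unit quaternion [w, x, y, z].
In Python, from rig import readout, viewer, order, manip gives the robot as it stands. The module is installed in compiled form; this text tells all that it offers.
- The arm moves only by the tool send_rows, never from a script. Its arguments are lists of equal length, an entry for each row: "xyz": the shift along the world's x, y, z in m, a list of three; "delta_rot": the turn, a rotation vector about the world's x, y, z in degrees, a list of three. In form: {"xyz": [[tx, ty, tz], ...], "delta_rot": [[wx, wy, wz], ...]}. A call has 1 to 12 rows; each row shifts and turns the commanded pose from where the row before left it; what a row does not reach is not made up. A row lasts 1/10 s, in which the tool goes at most 50 mm and 8.59 degrees, less where a joint would pass 70% of its speed; a pose out of reach is approached as far as the arm can. A call with a gripper value outside its range is refused whole. "gripper" is the finger opening in m, from 0 to 0.0854, set as the call begins (left out, the last holds). The fingers move at their own pace and stop on an object; "force" is the grip in N (left out, the last holds). Time passes only in rows, so rows that do not move let the fingers close. It gives the time, the measured TCP pose, the force, the opening and the grip force at its end, in the units of the state.
- readout.get_state(): the state, without advancing time (a new reading comes with each control period).
- viewer.get_image(name): name is "scene" or "top" or "wrist"; returns a dict with "color" (400x640x3 uint8, red, green, blue), "depth" (400x640 float32, m along the optical axis (not along the pixel's ray), 0 where there is no reading), "K" (3x3 intrinsics, pixels), "camera_from_world" (4x4, takes a point from world to camera coordinates). Camera axes: x right, y up, looking along -z (the intrinsics and any distortion apply to the point x, -y, -z); pixel columns grow to the right and rows downward; lengths in m; the calibration is good to about 2 mm. A picture is of the moment at which its call begins.
- order.sign_off(): hands the job in; it is judged then, once.
The state is a dict: "clock": time; "qpos": joint angles; "qd": joint speeds; "effort": joint torques, N m; "position": TCP position; "ee_rot": TCP orientation; "contact_force": force on the tool from outside, world axes, zero at the start; "moment": the same for the moment, N m; "width": finger opening in m; "gripper_force": force on a finger pad.
Only numpy, scipy, OpenCV 4.12 (cv2) and the standard library are available. Lean on these libraries where they do the work, as an engineer would, in place of code of your own. Each camera call takes 0.05 s, during which the arm holds its last target. There are 200 camera calls.

## Task

A small amber bottle lies across the low end of the sloped metal gutter. Without gripping or lifting anything, push the bottle with the fingertips up the slope and over the crest, so that it settles in the dip against the end stop; then push the hinged keeper bar all the way across the gutter behind the bottle so that it cannot roll back. Leave the small things standing round the gutter where they are.

Things in the scene. Friction and masses are not known exactly. Their poses are not given: they have to be found in the camera images.
- gutter: Fixed sloped gutter of sheet steel on a dark base, 288 mm long, 110 mm wide inside. Origin on the worktop, mid-width. Its +x is uphill (within 25 degrees of world +y), z up. Level landing, floor 12 mm above the worktop, from x=-165 (lip 5 mm high) to x=-50; then a 12 degree rise to the crest at x=+70. Side walls 5 mm thick, 12 mm above the floor, inner faces at y=+-55.
- rest (a point): Fixed on the gutter, axes as the gutter's: where the bottle's axis lies once settled in the dip (gutter frame x=93.5, y=0, z=51 mm). The floor falls from 37.5 mm at the crest (x=70) to 28.6 mm at the end stop, a plate 66 mm tall with its face at x=112.
- bottle: Small amber bottle, white cap, lying on its side across the landing at the start: body 37 mm in diameter, 58 mm long; 86 mm in all; 55 to 100 g, smooth. It rolls easily and rolls back down if let go before the crest; past the crest it rolls into the dip by itself. Origin: centre of its bottom, on its axis; its z runs along the axis to the cap.
- bottle_mid (a point): Point on the axis of the lying bottle, 35 mm from its bottom, about its centre of mass: the place to push at. It turns with the bottle as it rolls. Pushed with one narrow tip or off-centre the bottle may skew; two fingertips a few centimetres apart, straddling this point, keep it square.
- keeper (a joint): Dark steel keeper bar on an upright hinge, rad. 0: open, along the wall on the side away from the robot, pointing downhill; 1.571: at its stop, straight across the gutter, 9 mm clear of the settled bottle. Grows clockwise from above; about 0.4 N at the peg; stays where left; starts -0.35 to 0 (negative: swung outward). Bar 110 mm long from the hinge, 8 mm thick, 56 to 66 mm above the worktop, clear above the walls.
- keeper_peg (a point): Upright round push peg on the bar, 75 mm from the hinge, 10 mm in diameter, standing from the bar up to 100 mm above the worktop; the point is on its axis 84 mm above the worktop.
- keeper_hinge (a point): Fixed point on the keeper's hinge axis, at bar height: gutter frame x=62, y=-71, z=61 mm. The hinge post is 16 mm in diameter, its top 67 mm above the worktop (with the pin 71). Axes as the gutter's.
- upright_bottle: Bystander: amber bottle with a black cap standing upright beside the upper end of the gutter on the keeper's side, 37 mm in diameter, 84 mm tall. Origin: centre of its underside.
- beaker: Bystander: small glass beaker beside the low end on the keeper's side, 47 mm wide, 56 mm tall. Origin: centre of its underside.
- vial: Bystander: upright vial with a blue cap on the robot's side of the gutter's low end, 23 mm in diameter, 47 mm tall. Origin: centre of its underside.
- cap: Bystander: pale electrode cap standing on the robot's side of the gutter, 19 mm in diameter, 30 mm tall. Origin: centre of its underside.
- bung: Bystander: red rubber stopper standing behind the end stop, 29 mm in diameter, 24 mm tall. Origin: centre of its underside.
Things that resemble listed ones, but are neither listed nor needed, are in the scene too. Of the things that look like the bottle, the middle-sized one is meant.

How it is judged:
By the outcome, as a careful person would: the job done as asked, in the order asked, and still so for the second after the job is handed in, with the robot touching nothing.
It also fails if it takes over 59 s, if anything falls off the work surface, if the arm or the gripper's body presses on something with over 40 N, if the wrist force passes 120 N, or if a joint passes its speed limit or range.

## Working session

There is one attempt and no reset: what is moved stays moved. The work goes in short steps, Python scripts to look and compute and a tool call to move; the robot and the scene stay as the last step left them, time stands still between calls to the robot, and variables do not carry over. Pictures are saved under pics/ and viewed, at most 10 in all, crops included, and the job is handed in when it is done.

Besides the shell and the picture viewer there is one more tool, called after "Emit:" as name(argument=value, ...) on one line, values as JSON. send_rows: Moves the arm, as the interface text tells. Its arguments: {"type":"object","properties":{"xyz":{"type":"array"},"delta_rot":{"type":"array"},"gripper":{"type":"number"},"force":{"type":"number"}},"required":["xyz","delta_rot"]}

```bash
mkdir -p pics; cat > h.py <<'E'
import numpy as np, cv2
from rig import readout, viewer, order, manip
def snap(n,f):
    im=viewer.get_image(n); np.savez(''+f+'.npz',**im)
    cv2.imwrite('pics/'+f+'.png',im['color'][:,:,::-1]); return im
def load(f): return dict(np.load(''+f+'.npz'))
def px2w(im,u,v,d=None,z=None):
    K=im['K'];T=np.linalg.inv(im['camera_from_world'])
    r=np.array([(u-K[0,2])/K[0,0],-(v-K[1,2])/K[1,1],-1.])
    if z is not None:
        R=T[:3,:3]@r; return T[:3,3]+R*(z-T[2,3])/R[2]
    if d is None: d=im['depth'][int(round(v)),int(round(u))]
    return T[:3,:3]@(r*d)+T[:3,3]
def w2px(im,p):
    c=im['camera_from_world']@np.r_[p,1]; K=im['K']
    return K[0,0]*c[0]/-c[2]+K[0,2], K[1,1]*-c[1]/-c[2]+K[1,2]
E
python3 - <<'E'
from h import *
a=snap('top','top0'); b=snap('scene','sc0')
print(a['K'],a['camera_from_world'])
print(readout.get_state())
E
```

```text
[[393.90693183   0.         315.81747032]
 [  0.         393.90693183 198.76033148]
 [  0.           0.           1.        ]] [[-0.00501906 -0.99997628 -0.00471778  0.11120441]
 [ 0.99420586 -0.00549657  0.10735218 -0.56555295]
 [-0.10737556 -0.00415164  0.99420986 -0.92206279]
 [ 0.          0.          0.          1.        ]]
{'clock': 0.1, 'qpos': array([ 1.10299953e+00,  2.76560916e-01,  1.50600873e+00,  9.42437729e-06,
        1.36071087e+00, -1.20996723e-01]), 'qd': array([-0.00112854, -0.00121889, -0.0024772 ,  0.00072736, -0.00234571,
       -0.00067885]), 'effort': array([ 8.60576547e-04, -4.17697477e+01, -2.46405745e+01, -3.33842800e-04,
        5.71159646e-03,  1.75992886e-05]), 'position': array([0.19522246, 0.54034287, 0.23050871]), 'ee_rot': array([-2.49286358e-04,  1.72533301e-01,  9.85003324e-01, -8.06284596e-04]), 'contact_force': array([ 0.09292519,  1.22446805, -0.53652377]), 'moment': array([ 0.00140379, -0.01639566, -0.00044372]), 'gripper_force': 0.0, 'width': 0.08567371082795545}
```

View pics/top0.png

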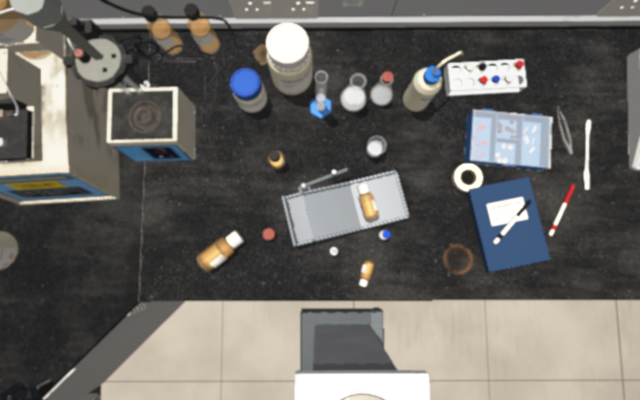

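View pics/sc0.png

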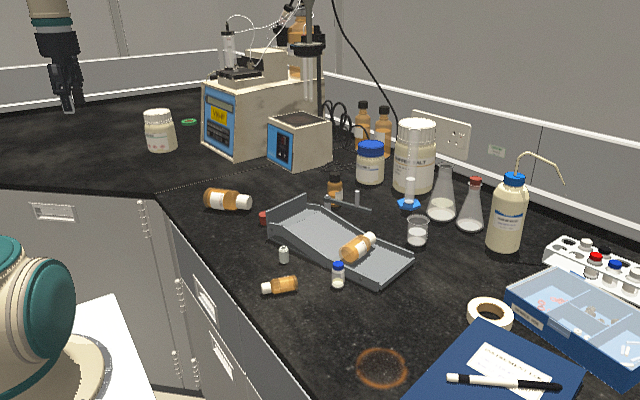

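Top view: the bottles are at (220,252) (large, loose), (368,201) (middle-sized, lying in the gutter) and (366,272) (small, loose). The one in the gutter fits the description. The end stop is on the left at about (288,222), the low end on the right at (400,195), and the keeper is at about (325,180). I'll confirm this in an enlarged crop.

```bash
python3 - <<'E'
from h import *
a=load('top0'); c=a['color'][130:290,255:425,::-1]
c=cv2.resize(c,None,fx=3.5,fy=3.5,interpolation=cv2.INTER_CUBIC)
cv2.imwrite('pics/crop1.png',c); print(c.shape)
E
```

```text
(560, 595, 3)
```

View pics/crop1.png

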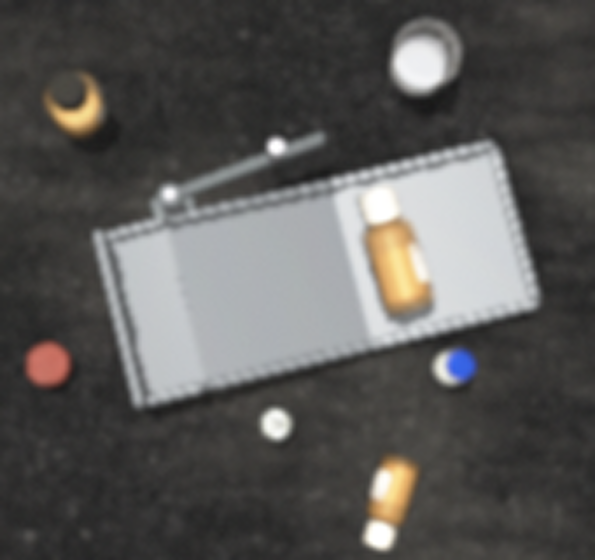

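The crop confirms that the middle-sized bottle lies in the gutter with its cap toward the keeper side. Crop pixels: hinge pin (170,193), peg top (276,146), low corners (494,145) and (538,303), end stop top about (97,232) to (140,405), bottle cap end (377,188), bottle bottom (407,312). Next I'll fit the gutter pose.

```bash
cat > fit.py <<'E'
from h import *
from scipy.optimize import least_squares
a=load('top0')
def P(c,z): return px2w(a,255+c[0]/3.5-.36,130+c[1]/3.5-.36,z=z)
obs=[((170,193),.071,(62,-71)),((494,145),.022,(-165,-60)),((538,303),.022,(-165,60)),((97,232),.066,(114,-60)),((140,405),.066,(114,60)),
((341,195),.012,(-50,-55)),((372,340),.012,(-50,55)),((203,378),.0375,(70,55))]
W=np.array([P(c,z)[:2] for c,z,_ in obs]); G=np.array([g for *_,g in obs])/1000
def tf(p,g): c,s=np.cos(p[2]),np.sin(p[2]); return g@np.array([[c,s],[-s,c]])+p[:2]
r=least_squares(lambda p:(tf(p,G)-W).ravel(),[.5,.1,1.6],loss='soft_l1',f_scale=.003)
p=r.x
if __name__=='__main__':
    print('gutter',p,np.degrees(p[2])); print(np.round((tf(p,G)-W)*1000,1))
    inv=lambda w:(np.asarray(w)[:2]-p[:2])@np.array([[np.cos(p[2]),-np.sin(p[2])],[np.sin(p[2]),np.cos(p[2])]])
    for n,c,z in [('peg',(276,146),.1),('bartip',(324,136),.066),('botcap',(378,187),.037),('botbottom',(409,313),.03),('vialtop',(461,364),.047),('cap',(276,424),.03),('upr',(70,92),.084),('beaker',(426,45),.056),('bung',(47,364),.024)]:
        w=P(c,z); print(n,np.round(w,4),np.round(inv(w)*1000,1))
    # depth check
    for n,c in [('bottle',(393,255)),('landing',(470,230)),('crest',(187,300))]:
        w=px2w(a,255+c[0]/3.5,130+c[1]/3.5); print(n,np.round(w,4),np.round(inv(w)*1000,1))
E
python3 fit.py
```

```text
gutter [0.53956583 0.05942171 1.80320885] 103.31625661371046
[[-0.3 -1.1]
 [ 1.5  1.3]
 [-4.1  1.1]
 [ 2.3 -1.9]
 [ 0.1 -0.8]
 [ 3.6  5. ]
 [-1.  -0.2]
 [-2.6 -1.3]]
peg [0.6207 0.0677 0.1   ] [-10.6 -80.8]
bartip [0.6334 0.034  0.066 ] [-46.3 -85.4]
botcap [ 0.6029 -0.0049  0.037 ] [-77.2 -46.8]
botbottom [ 0.5163 -0.0255  0.03  ] [-77.3  42.2]
vialtop [ 0.4809 -0.0574  0.047 ] [-100.2   84. ]
cap [0.4411 0.0667 0.03  ] [29.7 94.1]
upr [0.6605 0.2027 0.084 ] [ 111.5 -150.6]
beaker [ 0.6978 -0.0372  0.056 ] [-130.5 -131.7]
bung [0.4828 0.2239 0.024 ] [173.2  17.3]
bottle [ 0.5538 -0.0138  0.048 ] [-74.5   3. ]
landing [ 0.5745 -0.0727  0.0134] [-136.6   -3.6]
crest [0.5247 0.126  0.0384] [68.3 -0.9]
```

```bash
python3 - <<'E'
from fit import *
for g in [(-.122,.007),(-.097-.011,.007),(-.05,.007),(.064,.007)]: print(g,np.round(tf(p,np.array([g]))[0],4))
print('ux',np.cos(p[2]),np.sin(p[2]))
E
```

```text
(-0.122, 0.007) [ 0.5609 -0.0609]
(-0.108, 0.007) [ 0.5576 -0.0473]
(-0.05, 0.007) [0.5443 0.0092]
(0.064, 0.007) [0.518  0.1201]
ux -0.23032584936206346 0.9731135612638661
```

Emit:
send_rows(xyz=[[0.015,-0.025,0],[0.015,-0.025,0],[0.015,-0.025,0],[0.015,-0.025,0],[0.015,-0.025,0],[0.015,-0.025,0],[0.015,-0.025,0],[0.015,-0.025,0],[0.015,-0.025,0],[0.015,-0.025,0],[0.015,-0.025,0],[0.015,-0.025,0]], delta_rot=[[0,0,-2.4],[0,0,-2.4],[0,0,-2.4],[0,0,-2.4],[0,0,-2.4],[0,0,-2.4],[0,0,-2.4],[0,0,-2.4],[0,0,-2.4],[0,0,-2.4],[0,0,-2.4],[0,0,-2.4]], gripper=0.024)

```text
clock: 1.3
position: [0.3756, 0.2396, 0.231]
ee_rot: [-0.0, 0.413, 0.911, -0.0]
contact_force: [0.7, -0.4, -0.2]
width: 0.0238
gripper_force: 0.0
```

Emit:
send_rows(xyz=[[0.015,-0.025,0],[0.015,-0.025,0],[0.015,-0.025,0],[0.015,-0.025,0],[0.015,-0.025,0],[0.015,-0.025,0],[0.015,-0.025,0],[0.015,-0.025,-0.01],[0.015,-0.025,-0.02],[0.015,-0.025,-0.02],[0.015,-0.025,-0.02],[0.015,-0.025,-0.02]], delta_rot=[[0,0,-2.4],[0,0,-2.4],[0,0,-2.4],[0,0,-2.4],[0,0,-2.4],[0,0,-2.4],[0,0,-2.4],[0,0,-2.4],[0,0,-2.4],[0,0,-2.4],[0,0,-2.4],[0,0,-2.4]])

```text
clock: 2.5
position: [0.5556, -0.0602, 0.1402]
ee_rot: [-0.0, 0.626, 0.779, -0.0]
contact_force: [-0.6, 0.1, 0.6]
width: 0.024
gripper_force: 0.0
```

```bash
python3 - <<'E'
from fit import *
from scipy.spatial.transform import Rotation as R
s=readout.get_state(); q=s['ee_rot']; m=R.from_quat(np.r_[q[1:],q[0]]).as_matrix()
print(s['clock'],s['position'],s['width'],s['contact_force'],m.round(3),np.degrees(np.arctan2(m[1,1],m[0,1])))
im=snap('wrist','w1')
T=np.linalg.inv(im['camera_from_world']);print(T.round(3))
for g in [(62,-71,71),(-165,-55,12),(-165,55,12),(-50,-55,12),(-50,55,12)]: print(g,w2px(im,np.r_[tf(p,np.array([g[:2]])/1000)[0],g[2]/1000]))
E
```

```text
2.5 [ 0.55562601 -0.0602189   0.14017757] 0.0240396662761552 [-0.58349119  0.09623191  0.60747381] [[-0.215  0.977 -0.001]
 [ 0.977  0.215  0.   ]
 [ 0.    -0.    -1.   ]] 12.420552517667332
[[ 0.976 -0.206 -0.065  0.54 ]
 [ 0.216  0.93   0.298  0.016]
 [-0.    -0.305  0.952  0.283]
 [ 0.     0.     0.     1.   ]]
(62, -71, 71) (np.float64(476.2811138732351), np.float64(-122.80161840199727))
(-165, -55, 12) (np.float64(395.7653129243473), np.float64(239.08913320047287))
(-165, 55, 12) (np.float64(271.6831271990706), np.float64(240.76906227967828))
(-50, -55, 12) (np.float64(403.72589106145983), np.float64(103.87159290797968))
(-50, 55, 12) (np.float64(262.9231460261248), np.float64(106.06240419502365))
```

View pics/w1.png

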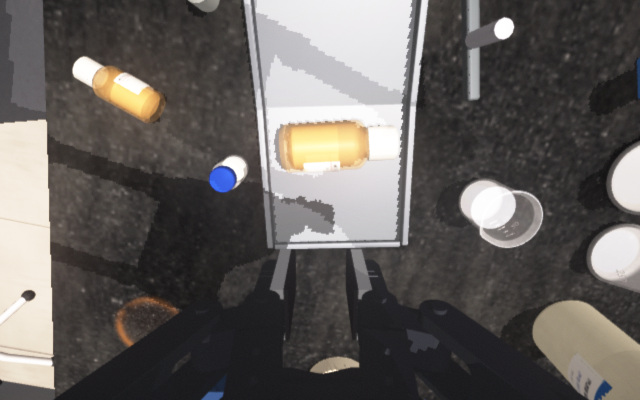

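The wrist view shows the bottle lying square: bottom (280,147), cap end (400,142), axis at about v=146. The fingertips show at (286,252) and (356,252). The predicted gutter corners match the picture to about 3 px.

```bash
python3 - <<'E'
from fit import *
im=load('w1'); c,s=np.cos(p[2]),np.sin(p[2])
inv=lambda w:(np.asarray(w)[:2]-p[:2])@np.array([[c,-s],[s,c]])*1000
for n,u,v,z in [('bottom',280,147,.0305),('capend',400,142,.0305),('far side',322,122,.0305),('near',322,172,.0305),('pegtop',504,28,.1),('lipL',275,243,.017),('lipR',403,243,.017)]:
    w=px2w(im,u,v,z=z);print(n,w.round(4),inv(w).round(1))
print('tcp',inv(readout.get_state()['position']))
E
```

```text
bottom [ 0.5179 -0.0273  0.0305] [-79.4  41. ]
capend [ 0.6054 -0.0041  0.0305] [-77.  -49.5]
far side [ 0.5449 -0.0024  0.0305] [-61.4   9. ]
near [ 0.5531 -0.0393  0.0305] [-99.2   9.5]
pegtop [0.6214 0.0662 0.1   ] [-12.2 -81.2]
lipL [ 0.5275 -0.1129  0.017 ] [-164.9   51.4]
lipR [ 0.6366 -0.0888  0.017 ] [-166.5  -60.3]
tcp [-124.16058718   11.58530959]
```

Emit:
send_rows(xyz=[[0.005,0.001,0],[0,0,-0.015],[0,0,-0.015],[0,0,-0.015],[0,0,-0.015],[0,0,-0.015],[0,0,-0.012],[0,0,-0.01],[0,0,-0.01],[0,0,-0.006],[0,0,-0.004],[0,0,0]], delta_rot=[[0,0,0.9],[0,0,0],[0,0,0],[0,0,0],[0,0,0],[0,0,0],[0,0,0],[0,0,0],[0,0,0],[0,0,0],[0,0,0],[0,0,0]])

```text
clock: 3.75
position: [0.5603, -0.0582, 0.0239]
ee_rot: [-0.0, 0.62, 0.785, -0.0]
contact_force: [-0.3, 0.2, 0.3]
width: 0.0242
gripper_force: 0.0
```

Emit:
send_rows(xyz=[[-0.0007,0.0029,0],[-0.0007,0.0029,0],[-0.0007,0.0029,0],[-0.0007,0.0029,0],[-0.0007,0.0029,0],[-0.0007,0.0029,0],[-0.0009,0.0039,0],[-0.0009,0.0039,0],[-0.0009,0.0039,0],[-0.0009,0.0039,0],[-0.0009,0.0039,0],[-0.0009,0.0039,0]], delta_rot=[[0,0,0],[0,0,0],[0,0,0],[0,0,0],[0,0,0],[0,0,0],[0,0,0],[0,0,0],[0,0,0],[0,0,0],[0,0,0],[0,0,0]])

```text
clock: 4.95
position: [0.551, -0.0173, 0.0244]
ee_rot: [0.0, 0.619, 0.785, -0.0]
contact_force: [1.2, -0.7, 0.3]
width: 0.0241
gripper_force: 0.4
```

```bash
cat >> fit.py <<'E'
c_,s_=np.cos(p[2]),np.sin(p[2])
inv=lambda w:(np.asarray(w)[:2]-p[:2])@np.array([[c_,-s_],[s_,c_]])*1000
E
python3 - <<'E'
from fit import *
s=readout.get_state(); print(s['position'],inv(s['position']),s['contact_force'])
im=snap('wrist','w2')
E
```

```text
[ 0.55096006 -0.01726261  0.02440051] [-77.24693111   6.57449574] [ 1.19357936 -0.66455152  0.34190486]
```

View pics/w2.png

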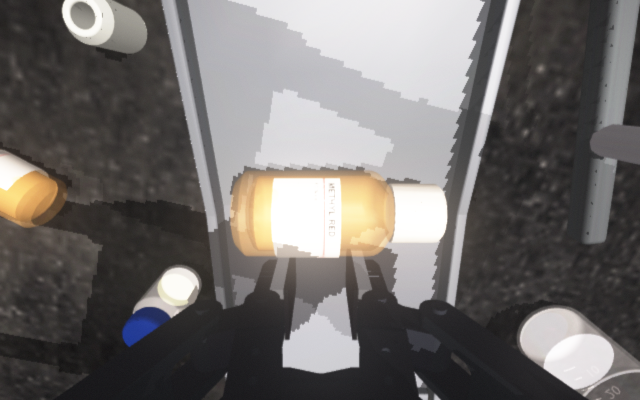

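The bottle is square, with both tips on its body at (275,255) and (360,255). I'll continue up the slope.

Emit:
send_rows(xyz=[[-0.0012,0.0049,0.0005],[-0.0012,0.0049,0.001],[-0.0012,0.0049,0.001],[-0.0012,0.0049,0.0011],[-0.0012,0.0049,0.0011],[-0.0011,0.0049,0.0011],[-0.0011,0.0049,0.0011],[-0.0011,0.0049,0.0011],[-0.0011,0.0049,0.0011],[-0.0011,0.0049,0.0011],[-0.0011,0.0049,0.0011],[-0.0011,0.0049,0.0011]], delta_rot=[[0,0,0],[0,0,0],[0,0,0],[0,0,0],[0,0,0],[0,0,0],[0,0,0],[0,0,0],[0,0,0],[0,0,0],[0,0,0],[0,0,0]])

```text
clock: 6.2
position: [0.537, 0.0418, 0.0368]
ee_rot: [-0.0, 0.62, 0.785, 0.0]
contact_force: [-0.5, -0.7, 1.6]
width: 0.0238
gripper_force: 0.4
```

```bash
python3 - <<'E'
from fit import *
s=readout.get_state(); print(s['position'],inv(s['position']),s['contact_force'])
im=snap('wrist','w3')
E
```

```text
[0.53700771 0.04180516 0.03680275] [-16.55370051   6.54687852] [-0.45307822 -0.69642626  1.64925986]
```

View pics/w3.png

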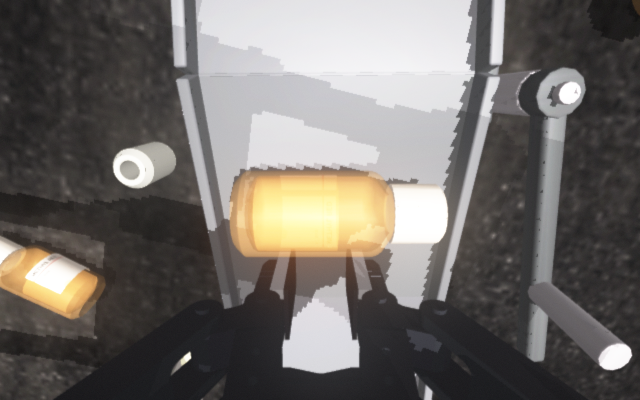

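The bottle is still square and in contact on the ramp. The crest line is at v≈73 and the hinge at (565,93).

Emit:
send_rows(xyz=[[-0.0012,0.0049,0.0009],[-0.0012,0.0049,0.0009],[-0.0012,0.0049,0.0009],[-0.0012,0.0049,0.0009],[-0.0012,0.0049,0.0009],[-0.0011,0.0049,0.0009],[-0.0011,0.0049,0.0009],[-0.0011,0.0049,0.0009],[-0.0011,0.0049,0.001],[-0.0011,0.0049,0.001],[-0.0011,0.0049,0.001],[-0.0011,0.0049,0.001]], delta_rot=[[0,0,0],[0,0,0],[0,0,0],[0,0,0],[0,0,0],[0,0,0],[0,0,0],[0,0,0],[0,0,0],[0,0,0],[0,0,0],[0,0,0]])

```text
clock: 7.45
position: [0.5232, 0.1008, 0.0479]
ee_rot: [-0.0, 0.62, 0.785, 0.0]
contact_force: [0.2, 0.2, 0.3]
width: 0.0239
gripper_force: 0.0
```

Emit:
send_rows(xyz=[[-0.0007,0.0029,0.0005],[-0.0007,0.0029,0.0005],[-0.0007,0.0029,0.0005],[-0.0007,0.0029,0],[-0.0007,0.0029,0],[0,0,0],[0,0,0],[0,0,0]], delta_rot=[[0,0,0],[0,0,0],[0,0,0],[0,0,0],[0,0,0],[0,0,0],[0,0,0],[0,0,0]])

```text
clock: 8.25
position: [0.52, 0.1146, 0.0494]
ee_rot: [0.0, 0.62, 0.785, 0.0]
contact_force: [0.4, -0.6, 0.0]
width: 0.0238
gripper_force: 0.0
```

```bash
python3 - <<'E'
from fit import *
s=readout.get_state(); print(s['position'],inv(s['position']),s['contact_force'])
im=snap('wrist','w4')
for g in [(62,-71,71),(70,-55,37.5),(70,55,37.5),(93.5,0,51),(112,-55,66),(112,55,66)]: print(g,w2px(im,np.r_[tf(p,np.array([g[:2]])/1000)[0],g[2]/1000]))
E
```

```text
[0.51997131 0.11460312 0.04942286] [58.21090182  6.35798255] [ 0.43893902 -0.60425191  0.03657528]
(62, -71, 71) (np.float64(505.09500616403), np.float64(283.2455423724528))
(70, -55, 37.5) (np.float64(440.76831510469344), np.float64(233.2205111046729))
(70, 55, 37.5) (np.float64(221.76780533231363), np.float64(232.70784291330983))
(93.5, 0, 51) (np.float64(332.9242766459798), np.float64(195.98005870756722))
(112, -55, 66) (np.float64(478.84629608090984), np.float64(161.40455022974186))
(112, 55, 66) (np.float64(191.0704578970706), np.float64(160.67452878824596))
```

View pics/w4.png

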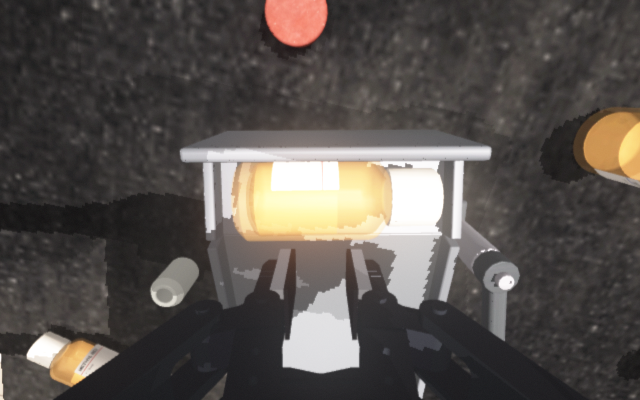

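The bottle is settled in the dip against the end stop, from (240,200) to (440,200), and both tips are clear of it. Next I'll lift off and work out the keeper arc.

```bash
python3 - <<'E'
from fit import *
def tcp(q,lag): return tf(p,np.array([[.062-.075*np.cos(q)-lag*np.sin(q), -.071+.075*np.sin(q)-lag*np.cos(q)]]))[0]
qs=np.r_[-.135,np.linspace(-.135,1.571,25)]; lag=np.r_[.032,np.full(25,.016)]
X=np.array([tcp(q,l) for q,l in zip(qs,lag)])
print('start',X[0].round(4),'delta',(X[0]-[.520,.1146]).round(4))
print(np.c_[X[1:],np.diff(X,axis=0)].round(4), 'deg/row',-np.degrees(1.706)/24)
E
```

```text
start [0.6512 0.0776] delta [ 0.1312 -0.037 ]
[[ 6.362e-01  7.190e-02 -1.490e-02 -5.700e-03]
 [ 6.316e-01  6.900e-02 -4.700e-03 -2.800e-03]
 [ 6.267e-01  6.660e-02 -4.900e-03 -2.500e-03]
 [ 6.217e-01  6.450e-02 -5.000e-03 -2.100e-03]
 [ 6.165e-01  6.270e-02 -5.200e-03 -1.800e-03]
 [ 6.113e-01  6.130e-02 -5.300e-03 -1.400e-03]
 [ 6.059e-01  6.030e-02 -5.400e-03 -1.000e-03]
 [ 6.005e-01  5.970e-02 -5.400e-03 -6.000e-04]
 [ 5.951e-01  5.940e-02 -5.400e-03 -2.000e-04]
 [ 5.896e-01  5.960e-02 -5.400e-03  1.000e-04]
 [ 5.842e-01  6.010e-02 -5.400e-03  5.000e-04]
 [ 5.788e-01  6.100e-02 -5.400e-03  9.000e-04]
 [ 5.735e-01  6.230e-02 -5.300e-03  1.300e-03]
 [ 5.683e-01  6.400e-02 -5.200e-03  1.700e-03]
 [ 5.633e-01  6.600e-02 -5.100e-03  2.000e-03]
 [ 5.584e-01  6.840e-02 -4.900e-03  2.400e-03]
 [ 5.537e-01  7.110e-02 -4.700e-03  2.700e-03]
 [ 5.491e-01  7.420e-02 -4.500e-03  3.100e-03]
 [ 5.449e-01  7.750e-02 -4.300e-03  3.400e-03]
 [ 5.408e-01  8.120e-02 -4.000e-03  3.700e-03]
 [ 5.371e-01  8.520e-02 -3.800e-03  3.900e-03]
 [ 5.336e-01  8.940e-02 -3.500e-03  4.200e-03]
 [ 5.304e-01  9.380e-02 -3.200e-03  4.400e-03]
 [ 5.276e-01  9.840e-02 -2.800e-03  4.600e-03]
 [ 5.251e-01  1.033e-01 -2.500e-03  4.800e-03]] deg/row -4.072774993721602
```

Emit:
send_rows(xyz=[[0,0,0.005],[0,0,0.01],[0,0,0.02],[0,0,0.02],[0,0,0.02],[0,0,0.01]], delta_rot=[[0,0,0],[0,0,0],[0,0,0],[0,0,0],[0,0,0],[0,0,0]])

```text
clock: 8.9
position: [0.5212, 0.1148, 0.137]
ee_rot: [0.002, 0.62, 0.785, 0.001]
contact_force: [0.9, 0.6, 0.6]
width: 0.0243
gripper_force: 0.0
```

Emit:
send_rows(xyz=[[0.011,-0.0031,0],[0.011,-0.0031,0],[0.011,-0.0031,0],[0.011,-0.0031,0],[0.011,-0.0031,0],[0.011,-0.0031,0],[0.011,-0.0031,0],[0.011,-0.0031,0],[0.011,-0.0031,0],[0.011,-0.0031,0],[0.011,-0.0031,0],[0.011,-0.0031,0]], delta_rot=[[0,0,8.1],[0,0,8.1],[0,0,8.1],[0,0,8.1],[0,0,8.1],[0,0,8.1],[0,0,8.1],[0,0,8.1],[0,0,8.1],[0,0,8.1],[0,0,8.1],[0,0,8.1]], gripper=0)

```text
clock: 10.1
position: [0.6522, 0.0773, 0.1344]
ee_rot: [-0.0, -0.182, 0.983, 0.0]
contact_force: [0.3, -0.1, -1.2]
width: -0.0003
gripper_force: 0.0
```

Emit:
send_rows(xyz=[[0,0,0],[0,0,-0.01],[0,0,-0.01],[0,0,-0.01],[0,0,-0.01],[0,0,-0.01],[0,0,-0.005],[0,0,0]], delta_rot=[[0,0,0],[0,0,0],[0,0,0],[0,0,0],[0,0,0],[0,0,0],[0,0,0],[0,0,0]])

```text
clock: 10.9
position: [0.6513, 0.0775, 0.0782]
ee_rot: [-0.001, -0.179, 0.984, 0.0]
contact_force: [-0.9, -0.1, 0.8]
width: 0.0
gripper_force: 0.0
```

```bash
python3 - <<'E'
from fit import *
s=readout.get_state(); print(s['position'],inv(s['position']),s['contact_force'],s['width'],s['qpos'])
im=snap('wrist','w5')
E
```

```text
[0.65127266 0.07748936 0.07823739] [  -8.14709084 -112.86488403] [-0.92055546 -0.05256951  0.84184396] 4.734560277690258e-05 [ 1.23730979e-02  5.05802239e-01  1.53601440e+00  7.80403762e-05
  1.10183186e+00 -1.91840296e+00]
```

View pics/w5.png

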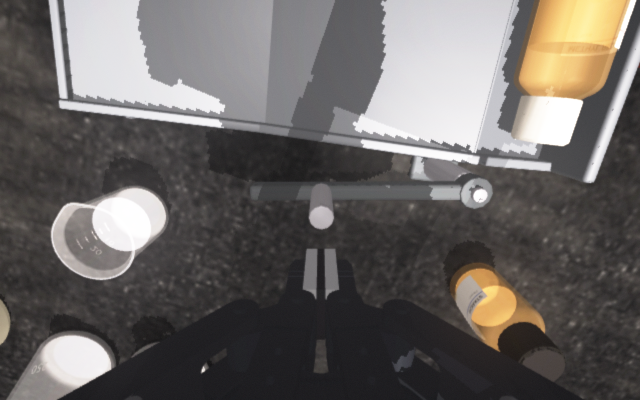

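The shut tips (320,255) line up with the peg (321,213), and the bar is square to the push. I'll approach and follow the arc.

Emit:
send_rows(xyz=[[-0.0037,-0.0014,0],[-0.0037,-0.0014,0],[-0.0037,-0.0014,0],[-0.0037,-0.0014,0],[-0.0047,-0.0028,0],[-0.0049,-0.0025,0],[-0.005,-0.0021,0],[-0.0052,-0.0018,0],[-0.0053,-0.0014,0],[-0.0054,-0.001,0],[-0.0054,-0.0006,0],[-0.0054,-0.0002,0]], delta_rot=[[0,0,0],[0,0,0],[0,0,0],[0,0,0],[0,0,-4.07],[0,0,-4.07],[0,0,-4.07],[0,0,-4.07],[0,0,-4.07],[0,0,-4.07],[0,0,-4.07],[0,0,-4.07]])

```text
clock: 12.15
position: [0.5958, 0.0591, 0.0798]
ee_rot: [0.001, 0.105, 0.994, -0.0]
contact_force: [0.2, -1.1, 0.3]
width: -0.0002
gripper_force: 0.3
```

```bash
python3 - <<'E'
from fit import *
s=readout.get_state(); print(s['position'],inv(s['position']),s['contact_force'])
im=snap('wrist','w6')
E
```

```text
[0.59583696 0.05906924 0.07979539] [-13.30369018 -54.67702443] [ 0.2080318  -1.07419442  0.32338401]
```

View pics/w6.png

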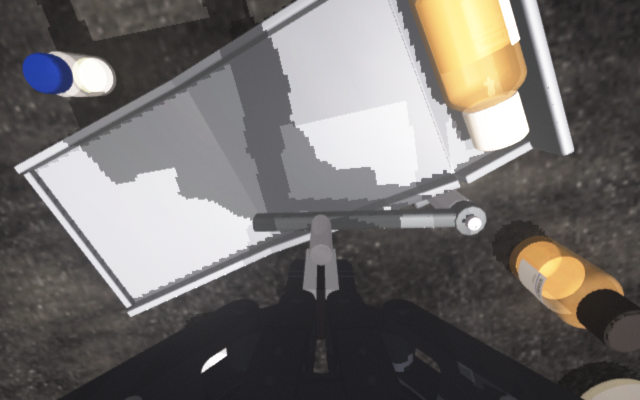

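The peg (321,240) is centred on the tips, and the bar is swinging in.

Emit:
send_rows(xyz=[[-0.0054,0.0001,0],[-0.0054,0.0005,0],[-0.0054,0.0009,0],[-0.0053,0.0013,0],[-0.0052,0.0017,0],[-0.0051,0.002,0],[-0.0049,0.0024,0],[-0.0047,0.0027,0],[-0.0045,0.0031,0],[-0.0043,0.0034,0],[-0.004,0.0037,0],[-0.0038,0.0039,0]], delta_rot=[[0,0,-4.07],[0,0,-4.07],[0,0,-4.07],[0,0,-4.07],[0,0,-4.07],[0,0,-4.07],[0,0,-4.07],[0,0,-4.07],[0,0,-4.07],[0,0,-4.07],[0,0,-4.07],[0,0,-4.07]])

```text
clock: 13.4
position: [0.5376, 0.085, 0.0797]
ee_rot: [0.0, 0.507, 0.862, -0.0]
contact_force: [0.1, -0.0, -0.4]
width: -0.0001
gripper_force: 0.3
```

Emit:
send_rows(xyz=[[-0.0035,0.0042,0],[-0.0032,0.0044,0],[-0.0014,0.0023,0],[-0.0014,0.0023,0],[-0.0013,0.0024,0],[-0.0012,0.0024,0],[0,0,0]], delta_rot=[[0,0,-4.07],[0,0,-4.07],[0,0,-2.03],[0,0,-2.03],[0,0,-2.03],[0,0,-2.03],[0,0,0]])

```text
clock: 14.1
position: [0.5257, 0.1031, 0.0797]
ee_rot: [0.0, 0.622, 0.783, -0.0]
contact_force: [-0.6, -0.5, 0.8]
width: 0.0002
gripper_force: 0.3
```

```bash
python3 - <<'E'
from fit import *
s=readout.get_state(); print(s['position'],inv(s['position']),s['contact_force'])
E
```

```text
[0.52568421 0.10310839 0.07967105] [45.7093985   3.44622015] [-0.59156838 -0.51577922  0.78834792]
```

Emit:
send_rows(xyz=[[-0.0002,0.001,0],[-0.0002,0.001,0],[0,0,0]], delta_rot=[[0,0,0],[0,0,0],[0,0,0]])

```text
clock: 14.4
position: [0.5257, 0.1034, 0.0797]
ee_rot: [0.001, 0.622, 0.783, -0.001]
contact_force: [-0.4, -7.1, 1.2]
width: 0.0001
gripper_force: 3.2
```

The push force is now 7 N and the tool no longer advances, so the bar is on its stop. I'll back off, lift clear and check.

Emit:
send_rows(xyz=[[0.0005,-0.002,0],[0.001,-0.005,0],[0.002,-0.008,0],[0,0,0.015],[0,0,0.02],[0,0,0.02],[0.005,-0.02,0.02],[0.005,-0.02,0.02],[0.005,-0.02,0.01],[0,0,0]], delta_rot=[[0,0,0],[0,0,0],[0,0,0],[0,0,0],[0,0,0],[0,0,0],[0,0,0],[0,0,0],[0,0,0],[0,0,0]])

```text
clock: 15.4
position: [0.546, 0.0279, 0.1862]
ee_rot: [0.002, 0.624, 0.782, 0.001]
contact_force: [0.5, 0.3, -0.4]
width: -0.0003
gripper_force: 0.0
```

```bash
python3 - <<'E'
from fit import *
im=snap('wrist','w7')
for g in [(62,-71,71),(62,4,100),(62,39,66),(93.5,0,51)]: print(g,w2px(im,np.r_[tf(p,np.array([g[:2]])/1000)[0],g[2]/1000]))
E
```

```text
(62, -71, 71) (np.float64(417.1356755256919), np.float64(69.83557597338745))
(62, 4, 100) (np.float64(312.4978256861417), np.float64(67.66656567405423))
(62, 39, 66) (np.float64(265.7461994514514), np.float64(71.50820197372414))
(93.5, 0, 51) (np.float64(318.38505851142185), np.float64(27.337732503592406))
```

View pics/w7.png

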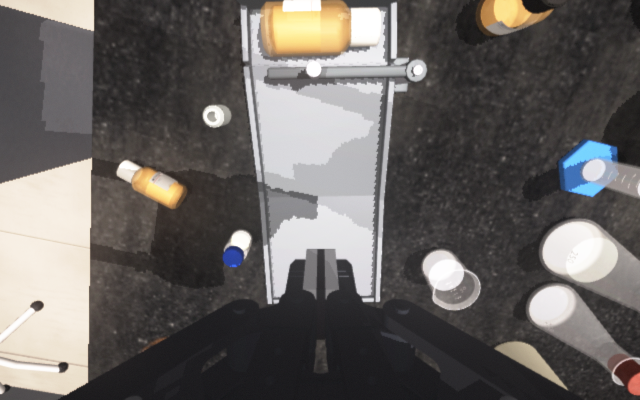

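The bar lies straight across from the hinge (417,70) through the peg (314,69) to its tip (266,73), as predicted for the closed position. The bottle is in the dip behind it and the bystanders still stand where they were, so I'll hand the job in.

```bash
python3 -c "
from rig import order; print(order.sign_off())"
```

```text
the job is handed in; nothing more can be done
None
```

The bottle is settled in the dip against the end stop, the keeper bar is closed on its stop behind it, the bystanders I could see in the last picture hadn't moved, and the job was handed in at about 15.5 s.

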